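Open out the folding chopping board

TASK

The folding chopping board has been left ajar to dry. Without picking anything up, push the pot lid along the counter until all of it is clear of the place where the board's leaf will land; then, with the fingertips, swing the leaf over its spine and press it down until it lies fully flat on the other side. Do not let the leaf slam, keep the pot lid flat on the counter throughout, and leave the other kitchen things where they are.

Things in the scene. Friction and masses are not known exactly. Their poses are not given: they have to be found in the camera images.
- board: Fixed half of a bamboo folding chopping board, screwed down to the counter: 200 mm (its x, along the spine) by 150 mm (its y) and 18 mm high. Origin on the counter straight below the middle of the spine; z up. The fixed half lies on its -y side (y -150 to -6 mm); the +y side (y 0 to 150 mm, x -100 to 100 mm) is where the leaf must land. The hinge line runs along x at y = 0, 18 mm above the counter.
- leaf (a joint): Angle (rad) of the hinged bamboo leaf, 200 mm along the spine, 150 mm from spine to free edge, 14 mm thick, 0.28 kg. 0 = folded shut, flat on the fixed half; pi/2 = standing upright; pi (its stop) = flat on the other side, its upper face then 18 mm above the counter. It starts ajar at about 0.5 to 0.9 rad. The hinge is stiff (about 0.3 N m of friction), so the leaf stays at any angle where it is left; swinging it takes up to about 4 N at the free edge.
- leaf_edge (a point): Middle of the leaf's free edge, 150 mm from the hinge line, on the face that looks down onto the fixed half when shut (this face contains the hinge line, and becomes the upper face once the leaf is turned over). The leaf's 14 mm thickness is on the other side of this point. The orientation is the leaf's: the same as board when shut, y from this edge towards the spine.
- lid: Loose stainless pot lid lying knob up on the landing side, about 0.32 kg: round, 130 mm across, rim 8 mm thick, low dome to 19 mm, black round knob in the middle 34 mm across, from 26 to 50 mm above the counter. Origin on the axis at its underside; z up. It slides at a few newtons; a push on the side of the knob does not tip it.
- corner_near (a point): Point on the counter where the outer corner of the turned-over leaf nearer the robot will lie (board x -100, y 150 mm).
- corner_far (a point): Point on the counter where the outer corner of the turned-over leaf farther from the robot will lie (board x 100, y 150 mm).
- jar: Bystander: clear glass jar with steel twist lid, 80 mm across, 120 mm high; origin centre of base.
- bottle: Bystander: amber glass sauce bottle, 56 mm across, 170 mm high; origin centre of base.
- paddle: Bystander: wooden rice paddle lying flat, 210 mm long along its x (blade at +x, 62 mm wide), 9 mm thick; origin on the underside near mid length.
- mug: Bystander: white mug, 76 mm across, 85 mm high, handle at its +y; origin centre of base.
- spoon: Bystander: wooden spoon lying along its x, 170 mm long; origin at mid length on the underside.
- colander: Bystander: teal plastic colander, 220 mm across the rim, 95 mm high; origin centre of base.
There are look-alikes about, which are no part of the job. Of the things that look like the lid, take the one that is nearest to the robot's base at the start.

How it is judged:
By the outcome, as a careful person would: the job done as asked, in the order asked, and still so for the second after the job is handed in, with the robot touching nothing.
It also fails if it takes over 67 s, if anything falls off the work surface, if the arm or the gripper's body presses on something with over 40 N, if the wrist force passes 120 N, or if a joint passes its speed limit or range.

ROBOT

A 6-joint arm with a two-finger parallel gripper is mounted at the origin on the work surface. World frame = base frame: x ahead of the robot, y to its left, z up, the work surface at z = 0. Lengths are in mm, angles in rad, forces in N, time in s.
With the tool pointing down it reaches from about 350 to 775 mm from the base axis. Payload 7.3 kg.
Tool frame: the origin (TCP) lies midway between the tips of the shut fingers; the grasp point (between the pads) lies 19 mm behind it; z points along the fingers, y is the line along which they close (so a half turn about z gives the same grasp; the last joint's range is limited). The gripper opens to 92 mm and grips with 3 to 60 N. Pads are 19 mm wide; open, the fingers measure 130 mm over their backs; the gripper's body (75 mm by 190 mm) begins 47 mm behind the grasp point.
Start: joints at [1.01, 0.342, 1.524, -0, 1.275, -0.146], TCP at [211.567, 480.504, 226.741] pointing down, gripper open.
Joint ranges: [-2.53, 2.53], [-0.77, 2.02], [0.04, 2.7], [-1, 4.14], [0.28, 2.66], [-3.11, 3.11]. Speed limits (rad/s): [2.57, 2.57, 3.14, 3.14, 3.14, 3.14].

INTERFACE

Orientations are given as [roll, pitch, yaw] about the fixed x, y, z axes, in that order (R = Rz(yaw) Ry(pitch) Rx(roll)).
In Python, from plant import bot gives the robot as it stands. The module is installed in compiled form; this text tells all that it offers.
- The arm moves only by the shell command python3 -m crank 'ROWS' [OPENING]. ROWS is JSON, a list of rows, each a list of 6 numbers: the shift along the tool's x, y, z in m, then the turn, a rotation vector about the tool's x, y, z in rad. In form: [[dx, dy, dz, wx, wy, wz], ...]. A call has 1 to 5 rows; each row shifts and turns the commanded pose from where the row before left it, along the tool's axes as they then stand; what a row does not reach is not made up. A row lasts 1/8 s, in which the tool goes at most 62.5 mm and 10.7 degrees, less where a joint would pass 70% of its speed; a pose out of reach is approached as far as the arm can. A call is refused whole if a number of a shift passes 0.0625 or a number of a turn 0.188, either way. A call with a gripper value outside its range is refused whole. OPENING is the opening in per cent of the stroke, from 0 (shut) to 100 (fully open), set as the call begins (- or left out, the last holds). The fingers move at their own pace and stop on an object; the grip force is fixed at half the most. Time passes only in rows, so rows that do not move let the fingers close. It gives the time, the measured TCP pose, the force, the opening and the grip force at its end, in the units of the state.
- bot.get_obs(): the state, without advancing time (a new reading comes with each control period).
- bot.capture(name): name is "scene" or "side" or "wrist"; returns a dict with "color" (384x512x3 uint8, blue, green, red), "fov_y" (degrees; the focal length in pixels is half the picture's height over the tangent of half this angle, whatever the lens; pixels are square), "cx", "cy" (the principal point, pixels), "extrinsics" (4x4, takes a point from world to camera coordinates); the wrist camera has in their place "tool_from_camera" (4x4, takes a point from camera to tool coordinates, whose origin is the TCP and whose axes are the flange's). Camera axes: x right, y up, looking along -z (the intrinsics and any distortion apply to the point x, -y, -z); pixel columns grow to the right and rows downward; lengths in mm; the calibration is good to about 2 mm. A picture is of the moment at which its call begins: read the wrist's pose just before it. There is no depth.
- bot.close_job(): hands the job in; it is judged then, once.
The state is a dict: "time": time; "joint_positions": joint angles; "dq": joint speeds; "tau": joint torques, N m; "tool_pos": TCP position; "tcp_rot": TCP orientation; "contact_force": force on the tool from outside, world axes, zero at the start; "moment": the same for the moment, N m; "grip_width": finger opening in mm; "finger_force": force on a finger pad.
Only numpy, scipy, OpenCV 4.12 (cv2) and the standard library are available. Lean on these libraries where they do the work, as an engineer would, in place of code of your own. Each camera call takes 0.05 s, during which the arm holds its last target. There are 200 camera calls.

## Working session

There is one attempt and no reset: what is moved stays moved. The work goes in short steps, Python scripts to look and compute and a shell command to move; the robot and the scene stay as the last step left them, time stands still between calls to the robot, and variables do not carry over. Pictures are saved under pics/ and viewed, at most 10 in all, crops included, and the job is handed in when it is done.

```bash
mkdir -p pics; cat > h.py <<'E'
import numpy as np, cv2
from plant import bot
from scipy.spatial.transform import Rotation as R
def cap(n,f):
    o=bot.get_obs(); c=bot.capture(n); cv2.imwrite('pics/'+f,c['color'])
    if 'extrinsics' in c: E=np.array(c['extrinsics'])
    else:
        T=np.eye(4); T[:3,:3]=R.from_euler('xyz',o['tcp_rot']).as_matrix(); T[:3,3]=o['tool_pos']
        E=np.linalg.inv(T@np.array(c['tool_from_camera']))
    np.savez('pics/'+f+'.npz',E=E,f=192/np.tan(np.radians(c['fov_y'])/2),cx=c['cx'],cy=c['cy'])
    print(n,[k for k in c if k!='color'],c.get('distortion'),c['fov_y']); return c
def ray(f,u,v):
    d=np.load('pics/'+f+'.npz'); Ei=np.linalg.inv(d['E'])
    p=np.array([(u-d['cx'])/d['f'],-(v-d['cy'])/d['f'],-1]); return Ei[:3,3],Ei[:3,:3]@p
def onz(f,u,v,z):
    o,r=ray(f,u,v); return (o+r*(z-o[2])/r[2]).round(1)
def tri(f1,p1,f2,p2):
    a,d=ray(f1,*p1); b,e=ray(f2,*p2); d/=np.linalg.norm(d); e/=np.linalg.norm(e)
    s=np.linalg.lstsq(np.c_[d,-e],b-a,rcond=None)[0]; P,Q=a+s[0]*d,b+s[1]*e
    return ((P+Q)/2).round(1),np.linalg.norm(P-Q).round(1)
def proj(f,P):
    d=np.load('pics/'+f+'.npz'); q=d['E'][:3]@np.r_[P,1]; return (d['cx']-d['f']*q[0]/q[2]).round(1),(d['cy']+d['f']*q[1]/q[2]).round(1)
E
python3 - <<'E'
from h import *
a=cap('scene','s0.png');b=cap('side','d0.png');print(bot.get_obs())
for n,c in (('s0',a),('d0',b)): print({k:v for k,v in c.items() if k!='color'})
E
```

```text
scene ['fov_y', 'cx', 'cy', 'extrinsics'] None 50.13916487138634
side ['fov_y', 'cx', 'cy', 'extrinsics'] None 45.43257015597939
{'time': 0.1, 'joint_positions': array([ 1.00999762e+00,  3.42662083e-01,  1.52489360e+00,  6.58754601e-06,
        1.27543407e+00, -1.45991425e-01]), 'dq': array([-0.00110688, -0.00140414, -0.00463437, -0.00042115, -0.00073606,
        0.00030643]), 'tau': array([ 2.69413751e-03, -4.31999516e+01, -2.44696534e+01,  7.20267836e-02,
        5.25200833e-02, -8.51030700e-05]), 'tool_pos': array([211.36182363, 480.17964381, 226.11951996]), 'tcp_rot': array([-3.14021133e+00, -2.09473358e-04,  2.72678330e+00]), 'contact_force': array([-0.15672966,  0.1461923 , -0.77078697]), 'moment': array([ 0.00568436, -0.03811324, -0.01203442]), 'finger_force': 0.0, 'grip_width': 91.86781306448286}
{'fov_y': 50.13916487138634, 'cx': 260.467215994677, 'cy': 191.70562101334482, 'extrinsics': array([[-8.32010805e-01,  5.54282002e-01,  2.30104912e-02,
         4.87116783e+02],
       [-3.36633130e-01, -5.37406274e-01,  7.73222240e-01,
         1.27732125e+02],
       [ 4.40949153e-01,  6.35583165e-01,  6.33717512e-01,
        -1.36322928e+03],
       [ 0.00000000e+00,  0.00000000e+00,  0.00000000e+00,
         1.00000000e+00]])}
{'fov_y': 45.43257015597939, 'cx': 255.214138360554, 'cy': 192.95991459027414, 'extrinsics': array([[ 8.65973289e-01, -5.00088961e-01,  1.13761759e-03,
        -5.05285891e+02],
       [ 3.53657603e-01,  6.14012306e-01,  7.05631056e-01,
        -2.47034275e+02],
       [-3.53576813e-01, -6.10655319e-01,  7.08578520e-01,
        -8.93715263e+02],
       [ 0.00000000e+00,  0.00000000e+00,  0.00000000e+00,
         1.00000000e+00]])}
```

View pics/s0.png

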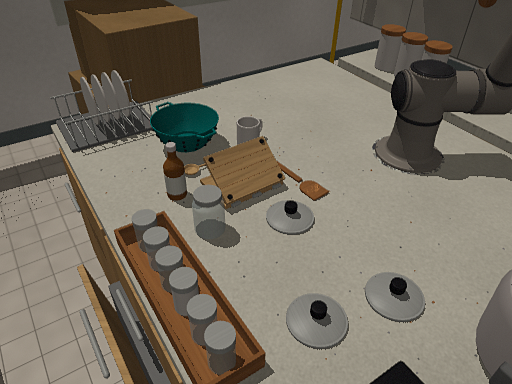

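View pics/d0.png

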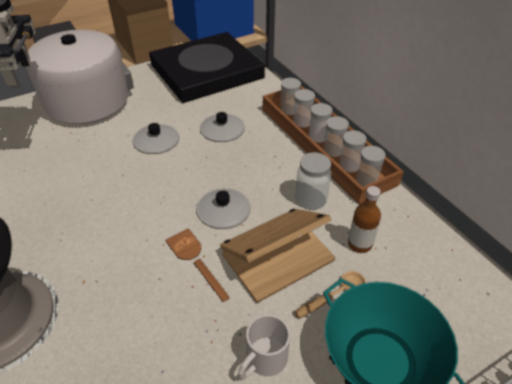

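Scene: three lids (knobs about (291,207), (318,309), (398,285)), with the ajar board at (245,170). Side: the same lids at (222,198), (154,130), (221,118), and the board at (280,255) with the paddle at (200,262). I'll enlarge the board in both views.

```bash
python3 - <<'E'
from h import *
for n,a,b in (('lidA',(291,207),(222,198)),('lidB',(318,309),(154,130)),('lidC',(398,285),(154,130)),('B2',(318,309),(221,118)),('C2',(398,285),(221,118))):
    print(n,tri('s0.png',a,'d0.png',b))
for f in('s0.png','d0.png'): print(np.linalg.inv(np.load('pics/'+f+'.npz')['E'])[:3,3])
s=cv2.imread('pics/s0.png')[125:245,160:335]; d=cv2.imread('pics/d0.png')[180:305,160:350]
s=cv2.resize(s,None,fx=4.4,fy=4.4,interpolation=3)[:,:770]; d=cv2.resize(d,None,fx=4,fy=4,interpolation=3)
cv2.imwrite('pics/s0c.png',s); cv2.imwrite('pics/d0c.png',d)
print(s.shape,d.shape)
E
```

```text
lidA (array([517.7,  42.1,  37.2]), np.float64(0.2))
lidB (array([554.4, 337.6,   7.2]), np.float64(179.4))
lidC (array([474.5, 371.1,  35.7]), np.float64(2.5))
B2 (array([660.2, 325.1,  37.1]), np.float64(1.7))
C2 (array([590.7, 352.6,  81.7]), np.float64(162.2))
[1049.40008634  665.08955743  753.92814962]
[ 208.93264024 -646.75779044  808.15731678]
(528, 770, 3) (500, 760, 3)
```

View pics/s0c.png

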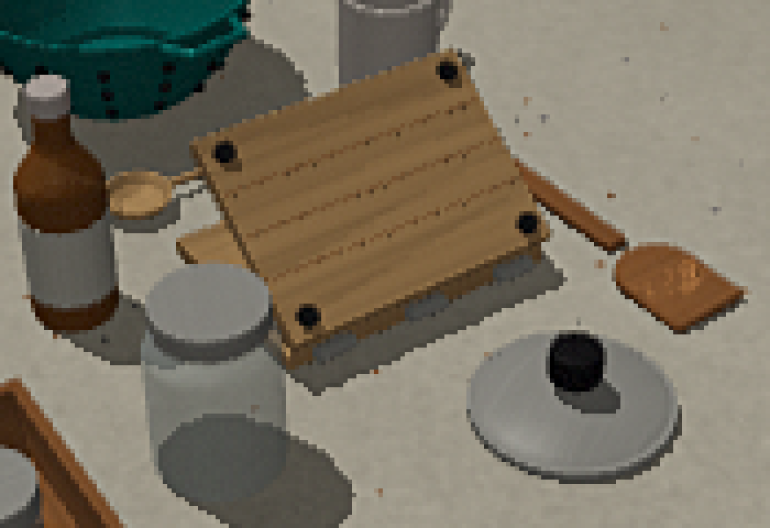

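View pics/d0c.png

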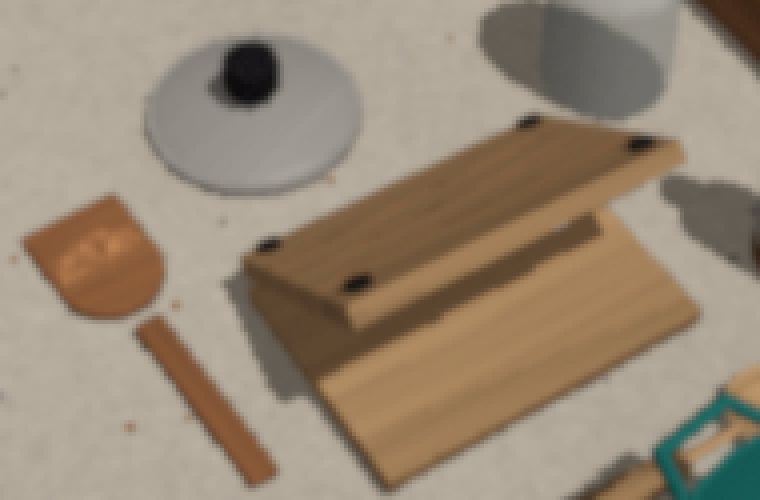

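Scene crop: outer leaf face corners at (452,48), (192,142), (292,340), (545,235). Side crop: the matching corners at (345,302), (683,143), (540,115), (245,262), fixed half's free corners at (388,487), (698,315). Triangulating.

```bash
python3 - <<'E'
from h import *
S=lambda p:(p[0]/4.4+159.6,p[1]/4.4+124.6); D=lambda p:(p[0]/4+159.6,p[1]/4+179.6)
P={}
for n,a,b in (('free near',(452,48),(345,302)),('free far',(192,142),(683,143)),('spine near',(545,235),(245,262)),('spine far',(286,338),(540,115)),
 ('foot nf',(448,71),(357,284)),('foot ff',(224,153),(641,144)),('foot sn',(528,223),(269,245)),('foot sf',(308,316),(530,121)),('lidL',(467,400),(361,115)),('lidR',(681,408),(145,112)),('knobtop',(577,338),(250,50))):
    P[n],e=tri('s0.png',S(a),'d0.png',D(b)); print(n,P[n],e)
for z in(0,18):print(z,onz('d0.png',*D((388,487)),z),onz('d0.png',*D((698,315)),z))
for n,p in(('jar scene base bottom',(222,497)),):print(onz('s0.png',*S(p),0))
print('jar lid',onz('s0.png',*S((208,310)),115), 'paddle tip',[onz('s0.png',*S(p),5) for p in((742,293),(680,330),(520,160),(615,265))])
print('lid rim scene',[onz('s0.png',*S(p),8) for p in((467,400),(681,408),(575,478))])
print('lid rim side',[onz('d0.png',*D(p),8) for p in((145,112),(361,115),(255,190))])
E
```

```text
free near [ 457. -186.  118.] 2.2
free far [ 654.6 -182.   115.9] 0.0
spine near [454.2 -77.   30.6] 0.9
spine far [651.  -70.7  35.2] 6.3
foot nf [ 469.1 -173.9  110.4] 0.4
foot ff [ 639.6 -168.2  110.2] 0.9
foot sn [466.3 -81.4  42.4] 0.3
foot sf [636.2 -75.8  42.8] 0.4
lidL [572.5   6.2   5.6] 0.4
lidR [462.8  77.8   0.7] 1.0
knobtop [519.1  41.3  56.7] 0.7
0 [ 460.6 -218.3    0. ] [ 660.6 -210.1    0. ]
18 [ 455.  -227.9   18. ] [ 650.5 -219.8   18. ]
[735.3  -6.2   0. ]
jar lid [721.9 -34.  115. ] paddle tip [array([360.3,  16.4,   5. ]), array([419.1,  23.8,   5. ]), array([ 396.3, -185. ,    5. ]), array([413.2, -51.7,   5. ])]
lid rim scene [array([574.2,   8.2,   8. ]), array([468. ,  83.7,   8. ]), array([558.6,  97. ,   8. ])]
lid rim side [array([460.8,  70.8,   8. ]), array([571.3,   4.4,   8. ]), array([489.7, -16.4,   8. ])]
```

Board origin comes out near (551,-74) with yaw 0.035, leaf about 0.63 rad. The lid to move is A, at (518,42). I'll cradle the knob between two slightly opened fingers and push it +y to about y=165. First, align the yaw to 90°.

```bash
python3 -m crank '[[0,0,0,0,0,0.165],[0,0,0,0,0,0.165],[0,0,0,0,0,0.165],[0,0,0,0,0,0.165],[0,0,0,0,0,0.165]]' 22; python3 -m crank '[[0,0,0,0,0,0.165],[0,0,0,0,0,0.165],[0,0,0,0,0,0]]'
```

```text
time: 0.72
tool_pos: [211.4, 480.3, 226.3]
tcp_rot: [-3.141, 0.001, 1.896]
contact_force: [-1.0, 0.9, 0.4]
grip_width: 46.6
finger_force: 0.0
time: 1.1
tool_pos: [211.4, 480.3, 226.4]
tcp_rot: [-3.141, 0.001, 1.573]
contact_force: [0.6, -0.3, -0.0]
grip_width: 21.0
finger_force: 0.0
```

```bash
A='x'; python3 -m crank '[[-0.0475,0.0306,0,0,0,0],[-0.0475,0.0306,0.005,0,0,0],[-0.0475,0.0306,0.01,0,0,0],[-0.0475,0.0306,0.01,0,0,0],[-0.0475,0.0306,0.01,0,0,0]]'; python3 -m crank '[[-0.0475,0.0306,0.015,0,0,0],[-0.0475,0.0306,0.02,0,0,0],[-0.0475,0.0306,0.02,0,0,0],[-0.0475,0.0306,0.02,0,0,0],[-0.0475,0.0306,0.02,0,0,0]]'; python3 -m crank '[[0,0,0,0,0,0],[0,0,0,0,0,0]]'
python3 - <<'E'
from h import *
cap('wrist','w1.png')
E
```

```text
time: 1.72
tool_pos: [365.5, 241.6, 191.5]
tcp_rot: [3.141, -0.0, 1.576]
contact_force: [0.8, -0.1, 0.0]
grip_width: 20.5
finger_force: 0.0
time: 2.35
tool_pos: [518.9, 4.1, 96.0]
tcp_rot: [3.141, -0.0, 1.576]
contact_force: [1.1, 0.6, 0.5]
grip_width: 20.7
finger_force: 0.0
time: 2.6
tool_pos: [517.5, 6.0, 96.4]
tcp_rot: [-3.14, -0.001, 1.573]
contact_force: [-1.1, 0.1, 0.8]
grip_width: 20.1
finger_force: 0.0
wrist ['fov_y', 'cx', 'cy', 'tool_from_camera'] None 62.55673010970024
```

View pics/w1.png

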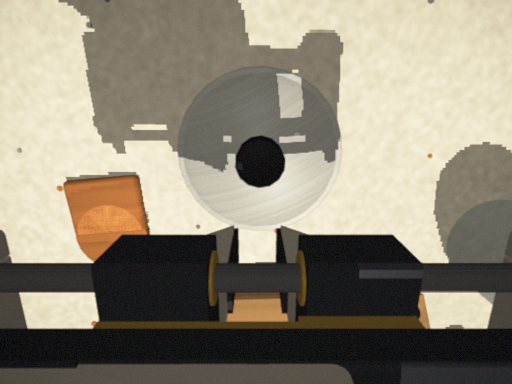

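The wrist view shows the knob at (260,162), centred between the fingertips; descend and push.

```bash
python3 -m crank '[[-0.002,0,0.02,0,0,0],[0,0,0.025,0,0,0],[0,0,0.016,0,0,0],[0,0,0.006,0,0,0],[0,0,0,0,0,0]]'; python3 -m crank '[[0.006,0,0,0,0,0],[0.006,0,0,0,0,0],[0.008,0,0,0,0,0],[0.01,0,0,0,0,0],[0.01,0,0,0,0,0]]';python3 -m crank '[[0.012,0,0,0,0,0],[0.012,0,0,0,0,0],[0.012,0,0,0,0,0],[0.012,0,0,0,0,0],[0.012,0,0,0,0,0]]';python3 -m crank '[[0.012,0,0,0,0,0],[0.01,0,0,0,0,0],[0.008,0,0,0,0,0],[0.004,0,0,0,0,0],[0,0,0,0,0,0]]'
python3 - <<'E'
from h import *
cap('wrist','w2.png');cap('scene','s2.png')
i=cv2.imread('pics/s2.png')[120:330,150:480]; cv2.imwrite('pics/s2c.png',cv2.resize(i,None,fx=2.4,fy=2.4))
E
```

```text
time: 3.28
tool_pos: [518.1, 4.2, 29.9]
tcp_rot: [3.141, -0.0, 1.573]
contact_force: [-0.4, 0.7, 0.4]
grip_width: 20.1
finger_force: 0.0
time: 3.9
tool_pos: [518.2, 44.4, 29.9]
tcp_rot: [3.141, 0.0, 1.572]
contact_force: [-0.1, -3.1, 2.1]
grip_width: 20.3
finger_force: 1.4
time: 4.53
tool_pos: [517.9, 104.6, 29.7]
tcp_rot: [-3.142, -0.0, 1.572]
contact_force: [0.7, -3.3, 2.2]
grip_width: 20.0
finger_force: 1.9
time: 5.15
tool_pos: [517.7, 138.3, 29.5]
tcp_rot: [-3.141, -0.001, 1.572]
contact_force: [0.7, 0.4, 0.2]
grip_width: 20.4
finger_force: 0.1
wrist ['fov_y', 'cx', 'cy', 'tool_from_camera'] None 62.55673010970024
scene ['fov_y', 'cx', 'cy', 'extrinsics'] None 50.13916487138634
```

View pics/s2c.png

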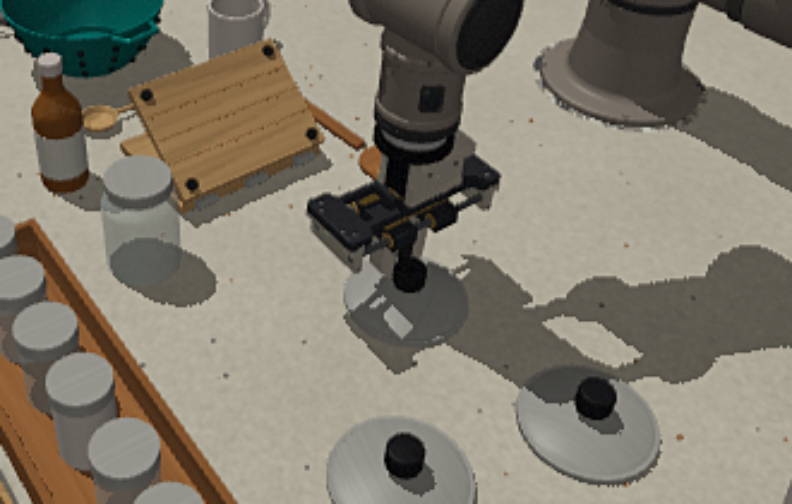

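```bash
python3 - <<'E'
from h import *
print('knob',onz('s2.png',320.4,233.4,40))
print('bottle side base',onz('d0.png',361,249,0),'scene', onz('s0.png',176,199,0),'mug',onz('d0.png',265,374,0),onz('d0.png',267,330,85),'colander rim',onz('d0.png',390,340,95))
E
python3 -m crank '[[-0.006,0,0,0,0,0],[-0.006,0,0,0,0,0],[0,0,-0.03,0,0,0],[0,0,-0.05,0,0,0],[0,0,-0.05,0,0,0]]';python3 -m crank '[[-0.03,0,-0.04,0,0,0],[-0.05,0.005,0,0,0,0],[-0.05,0.005,0,0,0,0],[-0.05,0.005,0,0,0,0],[-0.05,0.005,0,0,0,0]]' 0;python3 -m crank '[[-0.05,0.005,0,0,0,0],[-0.05,0.002,0,0,0,0],[-0.03,0,0,0,0,0],[0,0,0,0,0,0],[0,0,0,0,0,0]]'
```

```text
knob [517.4 161.5  40. ]
bottle side base [ 727.8 -219.3   -0. ] scene [ 744.5 -190.5    0. ] mug [ 399.2 -354.     0. ] [ 421.4 -320.9   85. ] colander rim [ 586.5 -443.1   95. ]
time: 5.88
tool_pos: [517.6, 125.2, 160.9]
tcp_rot: [-3.141, -0.0, 1.571]
contact_force: [1.1, 1.0, -0.1]
grip_width: 20.0
finger_force: 0.0
time: 6.5
tool_pos: [537.9, -106.2, 199.8]
tcp_rot: [3.141, -0.0, 1.571]
contact_force: [0.3, -0.4, 0.1]
grip_width: 0.9
finger_force: 0.0
time: 7.12
tool_pos: [545.0, -233.7, 199.5]
tcp_rot: [-3.141, -0.001, 1.571]
contact_force: [-1.0, -0.1, -0.2]
grip_width: 0.2
finger_force: 0.0
```

```bash
python3 -m crank '[[0,0,0.04,0,0,0],[0,0,0.04,0,0,0],[0,0,0.025,0,0,0],[0,0,0.01,0,0,0],[0,0,0,0,0,0]]';python3 -m crank '[[0.01,0,0,0,0,0],[0.01,0,0,0,0,0],[0.003,0,0,0,0,0],[0,0,0,0,0,0]]';python3 -m crank '[[0.002,0,-0.002,0,0,0],[0.003,0,-0.003,0,0,0],[0,0,0,0,0,0]]'
python3 - <<'E'
from h import *
cap('side','d3.png');i=cv2.imread('pics/d3.png')[140:320,150:390]; cv2.imwrite('pics/d3c.png',cv2.resize(i,None,fx=3,fy=3,interpolation=3))
E
```

```text
time: 7.75
tool_pos: [545.4, -233.4, 84.8]
tcp_rot: [-3.141, -0.0, 1.573]
contact_force: [-1.1, -0.2, 0.1]
grip_width: 0.3
finger_force: 0.0
time: 8.25
tool_pos: [545.5, -210.8, 85.1]
tcp_rot: [3.141, 0.0, 1.572]
contact_force: [1.4, -1.3, 0.9]
grip_width: 0.4
finger_force: 0.0
time: 8.62
tool_pos: [545.4, -206.1, 90.0]
tcp_rot: [3.141, 0.0, 1.572]
contact_force: [-0.3, 0.3, 0.0]
grip_width: 0.6
finger_force: 0.0
side ['fov_y', 'cx', 'cy', 'extrinsics'] None 45.43257015597939
```

View pics/d3c.png

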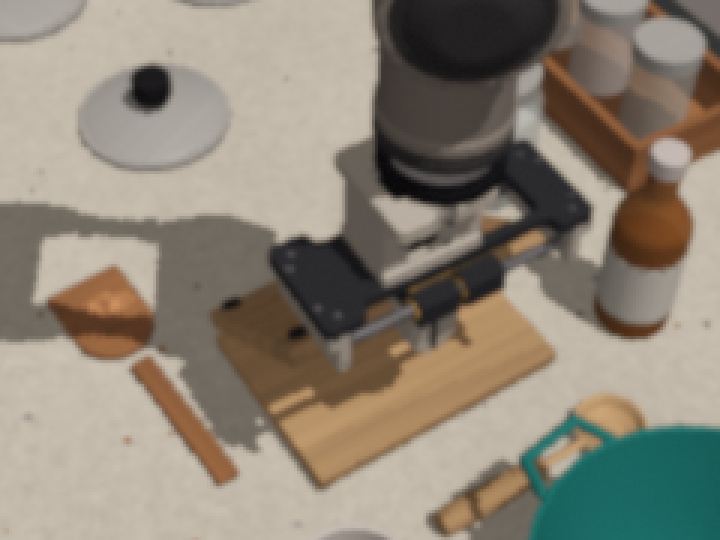

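The side view shows the fingertips just off the leaf's free edge at crop (435,335), and the lid clear at (152,115). I'll follow the hinge arc.

```bash
python3 -m crank '[[0.003,0,0,0,0,0],[0.006,0,-0.008,0,0,0],[0.008,0,-0.009,0,0,0],[0.009,0,-0.008,0,0,0],[0.009,0,-0.007,0,0,0]]';python3 -m crank '[[0.01,0,-0.007,0,0,0],[0,0,0,0,0,0]]'
python3 - <<'E'
from h import *
cap('side','d4.png');cap('scene','s4.png')
i=np.hstack([cv2.imread('pics/d4.png')[140:320,190:390],cv2.imread('pics/s4.png')[80:260,150:350]]); cv2.imwrite('pics/d4c.png',cv2.resize(i,None,fx=2,fy=2,interpolation=3))
E
```

```text
time: 9.3
tool_pos: [544.7, -171.0, 122.4]
tcp_rot: [-3.141, 0.001, 1.572]
contact_force: [-3.5, -4.8, -0.1]
grip_width: 0.4
finger_force: 2.1
time: 9.55
tool_pos: [545.6, -160.0, 129.5]
tcp_rot: [3.14, -0.001, 1.573]
contact_force: [0.0, -0.4, -0.3]
grip_width: 0.4
finger_force: 0.0
side ['fov_y', 'cx', 'cy', 'extrinsics'] None 45.43257015597939
scene ['fov_y', 'cx', 'cy', 'extrinsics'] None 50.13916487138634
```

View pics/d4c.png

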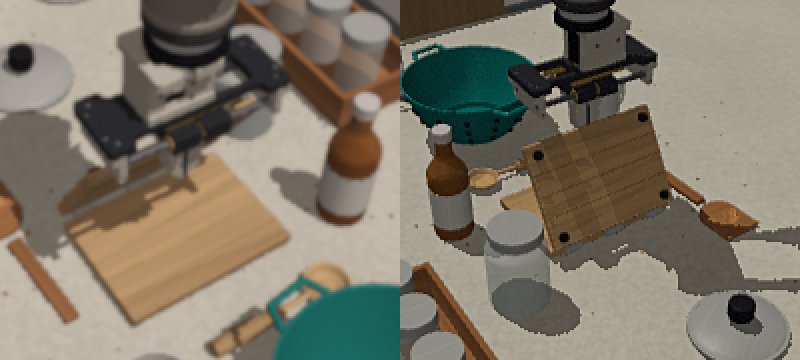

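The leaf has risen to about 1.0 rad with its edge on the fingers (side crop (190,160)). Continue over the top.

```bash
python3 -m crank '[[0.0105,0,-0.006,0,0,0],[0.011,0,-0.005,0,0,0],[0.011,0,-0.004,0,0,0],[0.0115,0,-0.003,0,0,0],[0.012,0,-0.002,0,0,0]]';python3 -m crank '[[0.012,0,-0.001,0,0,0],[0.0105,0,-0.001,0,0,0],[0.0105,0,0,0,0,0],[0.013,0,0.002,0,0,0],[0.013,0,0.003,0,0,0]]';python3 -m crank '[[0.0125,0,0.0045,0,0,0],[0.012,0,0.0055,0,0,0],[0.0115,0,0.0065,0,0,0],[0,0,0,0,0,0]]'
python3 - <<'E'
from h import *
cap('side','d5.png');cap('scene','s5.png')
i=np.hstack([cv2.imread('pics/d5.png')[140:320,150:350],cv2.imread('pics/s5.png')[80:260,170:370]]); cv2.imwrite('pics/d5c.png',cv2.resize(i,None,fx=2,fy=2,interpolation=3))
E
```

```text
time: 10.28
tool_pos: [545.2, -104.3, 149.1]
tcp_rot: [3.141, 0.0, 1.572]
contact_force: [-1.0, -2.2, 0.2]
grip_width: 0.4
finger_force: 1.2
time: 10.9
tool_pos: [545.0, -45.2, 145.6]
tcp_rot: [3.142, -0.0, 1.572]
contact_force: [-1.2, -2.5, -0.2]
grip_width: 0.5
finger_force: 1.0
time: 11.4
tool_pos: [544.8, -9.0, 128.5]
tcp_rot: [-3.141, -0.001, 1.573]
contact_force: [-0.2, 0.1, 0.8]
grip_width: 0.7
finger_force: 0.0
side ['fov_y', 'cx', 'cy', 'extrinsics'] None 45.43257015597939
scene ['fov_y', 'cx', 'cy', 'extrinsics'] None 50.13916487138634
```

View pics/d5c.png

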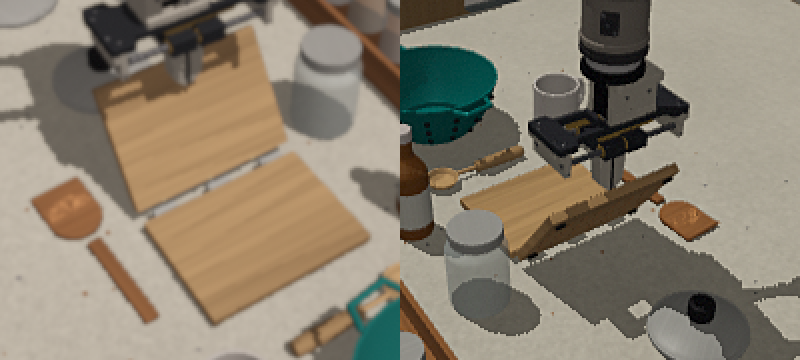

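The leaf is past upright (about 2.1 rad), with the fingertips on its face at side crop (188,75). Now lower it down, slowing near the end.

```bash
python3 -m crank '[[0.0105,0,0.008,0,0,0],[0.010,0,0.009,0,0,0],[0.009,0,0.010,0,0,0],[0.008,0,0.0105,0,0,0],[0.007,0,0.0115,0,0,0]]';python3 -m crank '[[0.005,0,0.011,0,0,0],[0.003,0,0.007,0,0,0],[0.002,0,0.007,0,0,0],[0.002,0,0.0065,0,0,0],[0.001,0,0.0065,0,0,0]]';python3 -m crank '[[0.001,0,0.006,0,0,0],[0.0005,0,0.005,0,0,0],[0,0,0.005,0,0,0],[0,0,0.004,0,0,0],[0,0,0.002,0,0,0]]'; python3 -m crank '[[0,0,0.0015,0,0,0],[0,0,0.0015,0,0,0],[0,0,0,0,0,0]]'
```

```text
time: 12.12
tool_pos: [544.7, 35.0, 79.3]
tcp_rot: [-3.141, -0.0, 1.572]
contact_force: [-1.7, -0.1, 1.3]
grip_width: -0.0
finger_force: 0.5
time: 12.75
tool_pos: [545.2, 47.4, 42.0]
tcp_rot: [3.141, -0.0, 1.572]
contact_force: [-0.6, 1.1, -0.1]
grip_width: 0.5
finger_force: 0.4
time: 13.38
tool_pos: [545.0, 48.8, 20.0]
tcp_rot: [-3.142, -0.0, 1.572]
contact_force: [-0.1, 0.9, 1.5]
grip_width: 0.2
finger_force: 0.4
time: 13.75
tool_pos: [545.1, 48.9, 18.2]
tcp_rot: [3.141, -0.0, 1.572]
contact_force: [-2.9, 0.8, 8.3]
grip_width: 0.6
finger_force: 4.5
```

```bash
python3 -m crank '[[0,0,0.001,0,0,0],[0,0,0.001,0,0,0],[0,0,0,0,0,0]]';python3 -m crank '[[0,0,0.001,0,0,0],[0,0,0.001,0,0,0],[0,0,0,0,0,0],[0,0,0,0,0,0]]'
```

```text
time: 14.12
tool_pos: [545.1, 48.9, 18.0]
tcp_rot: [3.14, 0.0, 1.572]
contact_force: [-8.6, 1.1, 25.1]
grip_width: 0.2
finger_force: 12.4
time: 14.62
tool_pos: [545.2, 48.9, 17.8]
tcp_rot: [3.139, 0.0, 1.572]
contact_force: [-13.9, -0.3, 40.8]
grip_width: 0.4
finger_force: 20.4
```

The force rises stiffly at z=18, so the leaf is at its stop. Retreat and check.

```bash
python3 -m crank '[[0,0,-0.004,0,0,0],[0,0,-0.006,0,0,0],[0,0,-0.03,0,0,0],[0,0,-0.05,0,0,0],[0,0,-0.05,0,0,0]]';python3 -m crank '[[0,-0.03,-0.04,0,0,0],[0.04,-0.04,0,0,0,0],[0.05,-0.03,0,0,0,0],[0.05,-0.03,0,0,0,0],[0,0,0,0,0,0]]'
python3 - <<'E'
from h import *
cap('side','d6.png');cap('scene','s6.png')
i=np.hstack([cv2.imread('pics/d6.png')[120:320,130:330],cv2.imread('pics/s6.png')[90:290,150:350]]); cv2.imwrite('pics/d6c.png',cv2.resize(i,None,fx=2,fy=2,interpolation=3))
E
```

```text
time: 15.25
tool_pos: [544.7, 48.8, 154.2]
tcp_rot: [-3.14, -0.0, 1.572]
contact_force: [1.2, 1.0, -0.4]
grip_width: 0.6
finger_force: 0.0
time: 15.88
tool_pos: [412.8, 191.2, 193.2]
tcp_rot: [-3.141, -0.0, 1.577]
contact_force: [0.3, -0.1, 1.1]
grip_width: 0.4
finger_force: 0.0
side ['fov_y', 'cx', 'cy', 'extrinsics'] None 45.43257015597939
scene ['fov_y', 'cx', 'cy', 'extrinsics'] None 50.13916487138634
```

View pics/d6c.png

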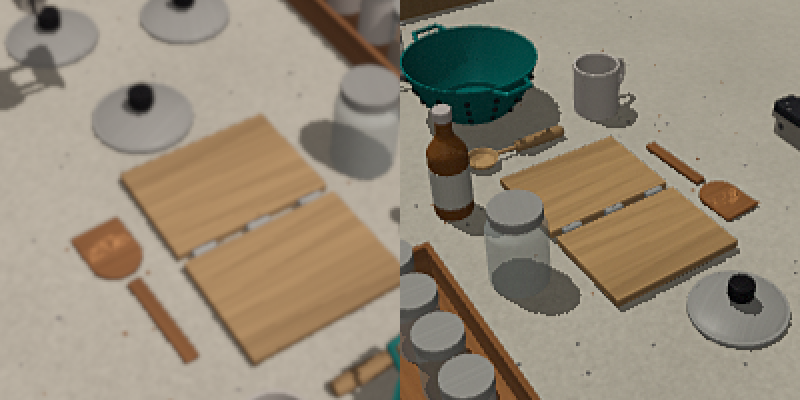

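Both views show the leaf lying flat, the lid clear beside it (scene crop (740,310)) and the other things unmoved. Checking the corner heights.

```bash
python3 - <<'E'
from h import *
print(tri('s6.png',(318.3,210.3),'d6.png',(191,208.5)),tri('s6.png',(258.5,238.5),'d6.png',(261,177.5)),'knob',onz('s6.png',320.4,234,40))
E
```

```text
(array([446.7,  70.8,  12.9]), np.float64(3.7)) (array([643.2,  75.8,  17. ]), np.float64(1.5)) knob [518.8 163.1  40. ]
```

```bash
python3 -c "
from plant import bot
print(bot.close_job())"
```

```text
the job is handed in; nothing more can be done
None
```

The job is handed in: the pot lid was pushed about 120 mm and its rim sits about 20 mm clear of the leaf. The leaf was swung over slowly and pressed down to its stop, where the cameras show it lying flat, and the other kitchen things look undisturbed (robot clock about 16 s of 67; no verdict was returned).

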